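# Set out two bisque tiles face up on the sloped rack

## Robot

A 6-joint arm with a two-finger parallel gripper is mounted at the origin on the work surface. World frame = base frame: x ahead of the robot, y to its left, z up, the work surface at z = 0. Lengths are in m, angles in rad, forces in N, time in s.
With the tool pointing down it reaches from about 0.275 to 0.75 m from the base axis. Payload 10.2 kg.
Tool frame: the origin (TCP) lies midway between the tips of the shut fingers; the grasp point (between the pads) lies 19 mm behind it (arm.grasp_offset is the z of the grasp point in the tool frame, in m); z points along the fingers, y is the line along which they close (so a half turn about z gives the same grasp; the last joint's range is limited). The gripper opens to 88 mm and grips with 3 to 60 N. Pads are 18 mm wide; open, the fingers measure 123 mm over their backs; the gripper's body (75 mm by 187 mm) begins 45 mm behind the grasp point.
Start: joints at [-1.393, 0.313, 1.498, -0, 1.331, -0.223], TCP at [0.205, -0.483, 0.239] pointing down, gripper open.
Joint ranges: [-2.94, 2.94], [-0.97, 2.17], [0.19, 2.56], [-1.23, 4.37], [0.02, 3.11], [-2.88, 2.88]. Speed limits (rad/s): [2.39, 2.39, 3.01, 3.14, 3.14, 3.14].

## Interface

Orientations are given as a rotation vector (axis times angle).
In Python, from rig import arm, read_camera, camera_params, finder gives the robot as it stands. The module is installed in compiled form; this text tells all that it offers.
- The arm moves only by the tool step_arm, never from a script. Its argument "plan" is one flat list of numbers, 7 for each row, row after row: the turn, a rotation vector about the tool's x, y, z in degrees, then the shift along the tool's x, y, z in mm, then the finger opening in mm, from 0 to 88.1. A call has 1 to 20 rows; each row shifts and turns the commanded pose from where the row before left it, along the tool's axes as they then stand; what a row does not reach is not made up. A row lasts 1/10 s, in which the tool goes at most 50 mm and 8.59 degrees, less where a joint would pass 70% of its speed; a pose out of reach is approached as far as the arm can. A call with a gripper value outside its range is refused whole. The fingers move at their own pace and stop on an object; "newtons" is the grip in N (left out, the last holds). Time passes only in rows, so rows that do not move let the fingers close. It gives the time, the measured TCP pose, the force, the opening and the grip force at its end, in the units of the state.
- arm.state(): the state, without advancing time (a new reading comes with each control period).
- read_camera(name): name is "scene" or "side" or "wrist"; returns (picture, depth): 384x512x3 uint8, red, green, blue; 384x512 float32, m along the optical axis (not along the pixel's ray), 0 where there is no reading.
- camera_params(name): a dict with "fov_y" (degrees; the focal length in pixels is half the picture's height over the tangent of half this angle, whatever the lens; pixels are square), "cx", "cy" (the principal point, pixels), "R" (3x3) and "t" (3): a world point X has camera coordinates R X + t; the wrist camera has in their place "T_tool_cam" (4x4, takes a point from camera to tool coordinates, whose origin is the TCP and whose axes are the flange's). Camera axes: x right, y down, z forward; pixel columns grow to the right and rows downward; lengths in m; the calibration is good to about 2 mm. A picture is of the moment at which its call begins: read the wrist's pose just before it. camera_params takes no time and is no camera call.
- arm.job_done(): hands the job in; it is judged then, once.
Trained networks look in the newest picture that a camera, given by its name, has taken for a name from the list of things; names that differ only in an ending like _2 or _b are one class to them, and where a whole thing is asked for, a point or a joint stands for the part that bears it (a point fixed in the world has none). Each returns a list of dicts, best first, with "confidence" (0 to 1); they miss things now and then, are a little off and sometimes report something else, mostly with a low value. They report only what shows in the picture. A call takes as long as a camera call. They do not tell look-alikes from the thing itself.
- finder.silhouettes(camera, target): "mask" (384x512 bool, what is visible of it) and "extent" ([left, top, right, bottom] in pixels, round what is visible of it).
- finder.spot_point(camera, target): "centre" ([column, row] in pixels: a listed point, or the origin of a listed thing).
The state is a dict: "t": time; "q": joint angles; "qvel": joint speeds; "tau": joint torques, N m; "eef_pos": TCP position; "tcp_rot": TCP orientation; "force": force on the tool from outside, world axes, zero at the start; "torque": the same for the moment, N m; "gripper_width": opening from 0.0 (shut) to 1.0 (fully open); "grip_force": force on a finger pad.
Only numpy, scipy, OpenCV 4.12 (cv2) and the standard library are available. Lean on these libraries where they do the work, as an engineer would, in place of code of your own. Each camera call takes 0.05 s, during which the arm holds its last target. There are 200 camera calls.

## Task

Put the two relief tiles on the sloped rack ready for glazing, one in each place (either way round), decorated face up, lying flat and centred on the rib, square to it and with a short edge down at the lip. One tile lies face down and has to be turned over; the slotted stand is there to rest it on edge while you change your grip. The tiles chip, so set them down on the rack gently, without dropping them, and leave the pots and the billet of wood where they stand.

Things in the scene. Friction and masses are not known exactly. Their poses are not given: they have to be found in the camera images.
- tile_1_c (a point): Bisque tile, slab 84 x 56 x 12 mm, 110 g, takes a 20 N grip. Decorated face: round boss 26 mm across, 4 mm high, amid low petals; back: flat, faint lengthwise grooves. Point: slab centre; x along the length, y the width, z out of the decorated face. Starts level on a prop, x within 40 degrees of the robot's x. One tile starts decorated face down on its boss, the other face up: see its z.
- tile_2_c (a point): The other tile, identical in shape to the first; the same axes and remarks hold.
- bay_left (a point): Left-hand (+y) place on the sloped rack. Point: where the slab centre of a seated tile lies, 85 mm above the table; x down the 30 degree slope to the lip (roughly away from the robot), y across, z out of the slope. Rib: 84 mm along x, 36 mm wide (y), surface 6 mm below this point; fingers pass on both sides. Lip at the low end: 10 mm above the rib, inner face 42 mm from this point along x.
- bay_right (a point): Right-hand (-y) place on the sloped rack. Point: where the slab centre of a seated tile lies, 85 mm above the table; x down the 30 degree slope to the lip (roughly away from the robot), y across, z out of the slope. Rib: 84 mm along x, 36 mm wide (y), surface 6 mm below this point; fingers pass on both sides. Lip at the low end: 10 mm above the rib, inner face 42 mm from this point along x.
- rack: Sloped wooden rack, fixed: two ribs on a 130 x 210 x 12 mm base board, 120 mm apart, open between them; high side towards the robot, top of ribs 101 mm above the table. Origin under the middle of the base board; z up.
- slot (a point): Fixed wooden stand that holds a tile on its short edge. Point: middle of the slot floor, 30 mm above the table, z up. Slot: 36 mm long (along y), open-ended, 19 mm wide (x), 26 mm deep, between 12 mm cleats. A tile in it overhangs 10 mm at each end, so its long edges stay free, and leans about 14 degrees when let go; its boss clears the cleats. Base board 100 x 90 x 12 mm.
- prop_1_top (a point): Centre of the top of a fixed round kiln prop, 40 mm across and 60 mm high, on which a tile lies at the start.
- prop_2_top (a point): The same for the second prop.
- vase_c (a point): Bystander, loose: pale narrow-necked vase, 62 mm across, 125 mm high; this point is its centre, half-way up. z up.
- bowl_c (a point): Bystander, loose: bisque bowl, 84 mm across, 45 mm high; this point is its centre, half-way up. z up.
- cup_c (a point): Bystander, loose: pale straight cup, 60 mm across, 50 mm high; this point is its centre, half-way up. z up.
- jar_c (a point): Bystander, loose: round terracotta jar, 60 mm across, 78 mm high; this point is its centre, half-way up. z up.
- pinch_c (a point): Bystander, loose: small pale pinch pot, 48 mm across, 30 mm high; this point is its centre, half-way up. z up.
- billet_c (a point): Bystander, loose: split firewood billet, 110 x 45 x 40 mm, lying flat; this point is its centre, half-way up. z up.
- bottle_c (a point): Bystander, loose: bisque bottle, 56 mm across, 105 mm high; this point is its centre, half-way up. z up.
Things that resemble listed ones, but are neither listed nor needed, are in the scene too. What is shaped like the part that bears tile_1_c but blue is not meant.

How it is judged:
By the outcome, as a careful person would: the job done as asked, in the order asked, and still so for the second after the job is handed in, with the robot touching nothing.
It also fails if it takes over 72 s, if anything falls off the work surface, if the arm or the gripper's body presses on something with over 40 N, if the wrist force passes 120 N, or if a joint passes its speed limit or range.

## Working session

There is one attempt and no reset: what is moved stays moved. The work goes in short steps, Python scripts to look and compute and a tool call to move; the robot and the scene stay as the last step left them, time stands still between calls to the robot, and variables do not carry over. Pictures are saved under pics/ and viewed, at most 11 in all, crops included, and the job is handed in when it is done.

Besides the shell and the picture viewer there is one more tool, called after ">>>" by a JSON object that holds its "method" and its "body". step_arm: Moves the arm, as the interface text tells. Its arguments: {"type":"object","properties":{"plan":{"type":"array","items":{"type":"number"}},"newtons":{"type":"number"}},"required":["plan"]}

```bash
mkdir -p pics; ls
cat > h.py <<'E'
import numpy as np, cv2
from rig import arm, read_camera, camera_params, finder
from scipy.spatial.transform import Rotation as Ro
def cam(name):
    p=camera_params(name); f=192/np.tan(np.radians(p['fov_y'])/2)
    if 'R' in p: R=np.array(p['R']).T; t=-R@np.array(p['t'])
    else:
        s=arm.state(); T=np.eye(4); T[:3,:3]=Ro.from_rotvec(s['tcp_rot']).as_matrix(); T[:3,3]=s['eef_pos']
        T=T@np.array(p['T_tool_cam']); R=T[:3,:3]; t=T[:3,3]
    return f,p['cx'],p['cy'],R,t
def cloud(name,d,c=None):
    f,cx,cy,R,t=c or cam(name)
    v,u=np.mgrid[:384,:512]
    P=np.stack([(u-cx)/f*d,(v-cy)/f*d,d],-1)
    P=P@R.T+t; P[d==0]=np.nan
    return P
E
python3 - <<'E'
from h import *
for n in ['scene','side']:
    c=cam(n); im,d=read_camera(n); P=cloud(n,d,c); np.savez(f'{n}.npz',im=im,d=d,P=P)
    cv2.imwrite(f'pics/{n}.png',cv2.resize(im[...,::-1],(800,600)))
    print(n,c[0],c[4])
    for t in ['tile_1_c','rack','slot','bay_left','bay_right','prop_1_top','vase_c','bowl_c','cup_c','jar_c','pinch_c','billet_c','bottle_c']:
        for r in finder.spot_point(n,t)[:4]:
            u,v=r['centre']; print(t,np.round([u,v,r['confidence']],2),np.round(P[int(np.clip(v,0,383)),int(np.clip(u,0,511))],3))
print(arm.state()['t'])
E
```

```text
pics
scene 355.338554364072 [1.03239756 0.34658215 0.65054726]
tile_1_c [433.9  245.6    0.94] [0.361 0.408 0.018]
tile_1_c [376.5  217.6    0.91] [0.414 0.276 0.077]
tile_1_c [390.6  290.3    0.75] [0.534 0.365 0.017]
tile_1_c [383.4  207.1    0.62] [0.304 0.271 0.017]
rack [143.2  184.7    0.97] [ 0.627 -0.244  0.062]
slot [266.1  208.1    0.88] [0.515 0.049 0.056]
slot [158.8  248.2    0.47] [ 0.739 -0.084  0.04 ]
bay_left [151.3  170.8    0.86] [ 0.59  -0.249  0.081]
bay_left [208.7  272.8    0.58] [0.754 0.072 0.098]
bay_right [123.2  149.8    0.75] [ 0.568 -0.381  0.078]
bay_right [152.6  172.     0.73] [ 0.595 -0.241  0.081]
prop_1_top [375.2  222.7    0.72] [0.429 0.28  0.075]
vase_c [209.9  273.7    0.59] [0.753 0.074 0.095]
bowl_c [232.7  248.7    0.56] [0.628 0.031 0.01 ]
cup_c [315.3  212.4    0.81] [0.41  0.133 0.005]
jar_c [232.9  162.7    0.62] [ 0.43  -0.114  0.067]
jar_c [126.8  148.7    0.28] [ 0.563 -0.372  0.082]
pinch_c [338.3  257.6    0.67] [0.509 0.24  0.006]
billet_c [158.8  242.1    0.65] [ 0.727 -0.097  0.039]
bottle_c [194.7 129.9   0.6] [ 0.372 -0.298  0.
[... 466 characters left out ...]
 0.005]
bay_left [267.2  133.6    0.87] [ 0.597 -0.253  0.077]
bay_right [285.3  116.3    0.79] [ 0.618 -0.53  -0.003]
bay_right [316.9  178.6    0.72] [ 0.413 -0.104  0.058]
prop_1_top [269.   287.6    0.65] [0.414 0.29  0.077]
vase_c [167.5  186.6    0.87] [0.74  0.085 0.081]
bowl_c [212.7  207.1    0.96] [0.647 0.039 0.005]
cup_c [282.4  248.6    0.64] [0.436 0.123 0.01 ]
jar_c [316.2  177.3    0.71] [ 0.413 -0.101  0.063]
pinch_c [222.4  274.8    0.64] [0.531 0.242 0.014]
pinch_c [317.1  179.     0.55] [ 0.41  -0.102  0.057]
billet_c [213.8  209.     0.71] [0.623 0.083 0.04 ]
billet_c [207.8  168.3    0.55] [ 0.714 -0.078  0.035]
bottle_c [351.8  145.9    0.76] [ 0.353 -0.287  0.067]
1.4
```

View pics/scene.png

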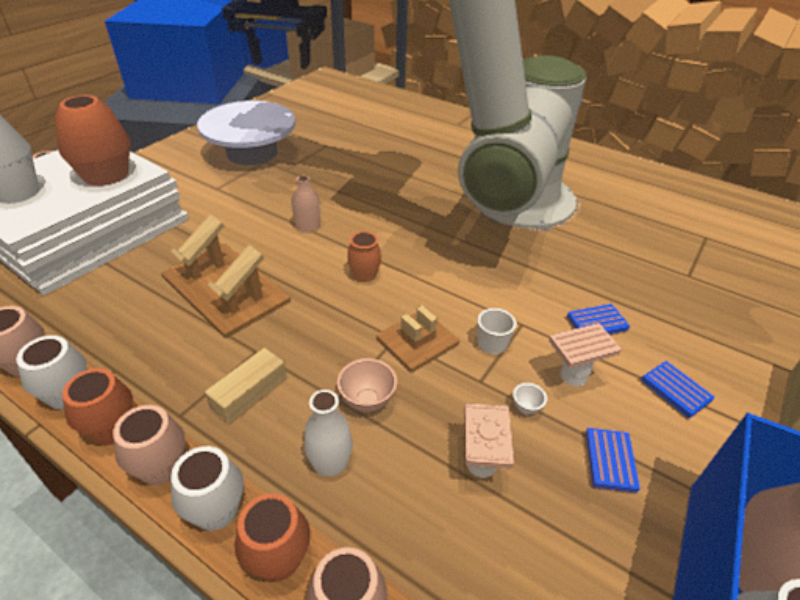

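View pics/side.png

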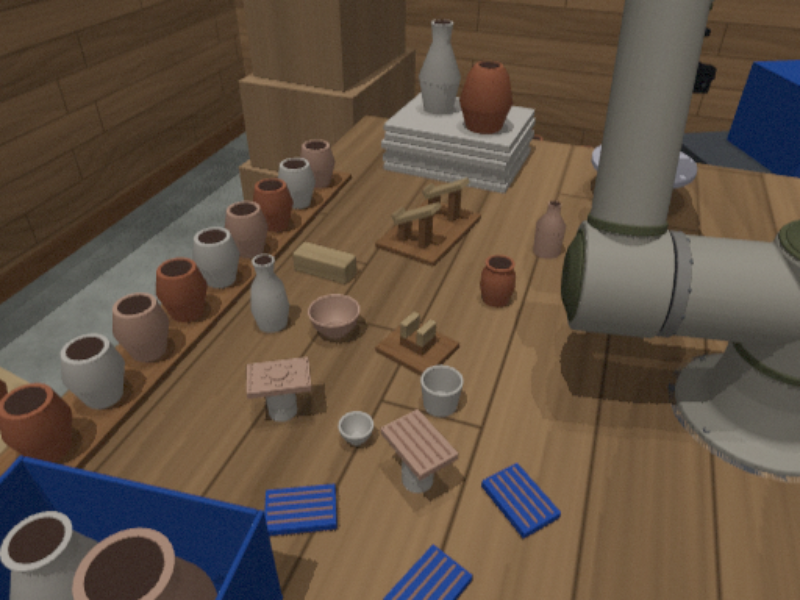

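The two terracotta tiles on props, in the 800x600 views, are the targets. The face-down grooved tile is at scene (585,345) / side (420,442). The face-up tile with the boss is at scene (488,435) / side (280,378). The blue grooved slabs at scene (598,320), (678,388) and (612,460) lie on the table and are decoys. The rack is at (225,275) and the slotted stand at (418,335).

```bash
cat > m.py <<'E'
from h import *
def rect(Q):
    (c,s,a)=cv2.minAreaRect(Q[:,:2].astype(np.float32)*1000)
    if s[0]<s[1]: s=s[::-1]; a+=90
    return np.round(c,1),np.round(s,1),round((a+90)%180-90,1)
C={n:np.load(n+'.npz') for n in ['scene','side']}
def pts(n,x0,x1,y0,y1,z0,z1):
    P=C[n]['P'].reshape(-1,3)
    return P[(P[:,0]>x0)&(P[:,0]<x1)&(P[:,1]>y0)&(P[:,1]<y1)&(P[:,2]>z0)&(P[:,2]<z1)]
for n in C:
    print(n)
    for nm,b in dict(down=(.34,.48,.21,.34,.068,.1),up=(.5,.68,.15,.35,.066,.1),slotboard=(.42,.6,-.03,.12,.009,.0155),cleats=(.44,.58,-.02,.1,.048,.065),rackboard=(.45,.78,-.46,-.15,.009,.0145)).items():
        Q=pts(n,*b); print(nm,len(Q),np.round(np.median(Q,0),4),*rect(Q))
    Q=pts(n,.45,.75,-.46,-.18,.058,.12)
    k=cv2.kmeans(Q.astype(np.float32),2,None,(3,50,1e-4),5,cv2.KMEANS_PP_CENTERS)[1].ravel()
    for j in (0,1): print('rib',(k==j).sum(),np.round(Q[k==j].mean(0),4),*rect(Q[k==j]))
s=arm.state(); print(s['eef_pos'],s['tcp_rot'],Ro.from_rotvec(s['tcp_rot']).as_matrix().round(3),camera_params('wrist'))
E
python3 m.py
```

```text
scene
down 778 [0.4266 0.2751 0.076 ] [421.9 275.1] [86.7 57.2] -36.7
up 1104 [0.6396 0.2308 0.0724] [634.8 228.8] [86.1 56.1] 30.0
slotboard 680 [0.519  0.0593 0.0121] [498.6  42.9] [101.7  90.2] -17.9
cleats 164 [0.5031 0.0439 0.0555] [499.7  42.6] [44.2 36.9] -19.3
rackboard 1602 [ 0.6091 -0.2787  0.0123] [ 586. -301.] [211.6 130.8] 78.5
rib 513 [ 0.5978 -0.2389  0.0776] [ 599.2 -243.6] [87.1 40.7] -11.3
rib 443 [ 0.574  -0.3561  0.0772] [ 575.7 -360.9] [87.7 41.9] -10.8
side
down 1168 [0.4194 0.2792 0.075 ] [421.3 275.7] [86.6 57.6] -35.5
up 813 [0.632  0.234  0.0715] [634.1 229.4] [82.7 60.6] 30.5
slotboard 614 [0.4846 0.0616 0.0111] [497.6  44.4] [102.1  91.4] -19.0
cleats 147 [0.493  0.0479 0.0542] [497.8  44.7] [44.4 38.9] -17.9
rackboard 871 [ 0.5677 -0.2673  0.011 ] [ 585.1 -299.2] [213.1 130.9] 79.1
rib 252 [ 0.5915 -0.2343  0.0757] [ 597.8 -241.4] [90.1 40.3] -11.5
rib 213 [ 0.5678 -0.3517  0.0757] [ 575.5 -358.6] [90.6 42.9] -11.2
[ 0.20481896 -0.48340583  0.23871808] [-3.07868364e+00 -6.25339272e-01 -4.59579285e-05] [[ 0.921  0.39   0.   ]
 [ 0.39  -0.921  0.   ]
 [ 0.    -0.    -1.   ]] {'fov_y': 61.218673006685975, 'cx': 251.9531704705162, 'cy': 193.36900504166712, 'T_tool_cam': array([[ 7.61945275e-04, -9.60434052e-01, -2.78506466e-01,
         7.13853320e-02],
       [ 9.99999506e-01,  9.09452947e-04, -4.00438391e-04,
        -2.22551722e-04],
       [ 6.37883192e-04, -2.78506023e-01,  9.60434271e-01,
        -1.45303042e-01],
       [ 0.00000000e+00,  0.00000000e+00,  0.00000000e+00,
         1.00000000e+00]])}
```

```bash
cat > go.py <<'E'
from h import *
TILES=dict(up=([634.5,229.1,66],30),down=([421.6,275.4,70],-36),slot=([498.5,43.7,72],-18.5),
 L=([594.2,-241.6,85],-11.2),R=([571.3,-359.2,85],-11.2))
def R_of(yaw,lean,flip=0):  # lean>0: body on the near side (tool z leans toward +x of yaw)
    return Ro.from_euler('z',yaw,degrees=True)*Ro.from_euler('y',-lean,degrees=True)*Ro.from_euler('x',180,degrees=True)*Ro.from_euler('z',180*flip,degrees=True)
def delta(c,R,back=0,cur=None):
    """to grasp centre c (mm), backed off along tool z by back; prints turn then shift"""
    s=arm.state(); p0=np.array(s['eef_pos'])*1000; R0=Ro.from_rotvec(s['tcp_rot'])
    if cur is not None: p0,R0=cur
    zt=R.apply([0,0,1]); p=np.array(c)+zt*(19-back)
    print('turn',np.degrees((R0.inv()*R).as_rotvec()).round(1),'shift after turn',R.inv().apply(p-p0).round(1),'target',p.round(1))
    return p,R
E
python3 - <<'E'
from go import *
c,y=TILES['up']; a=delta(c,R_of(y,30),80)
print(arm.grasp_offset,arm.state()['gripper_width'])
E
```

```text
turn [ 1.8 30.  -6.9] shift after turn [ 544.4 -402.2  452.8] target [608.1 213.8 118.8]
-0.0187 0.9995410180021944
```

>>> {"method": "step_arm", "body": {"plan": [0.5,7.5,-1.7,0,0,0,80,0.5,7.5,-1.7,0,0,0,80,0.5,7.5,-1.7,0,0,0,80,0.5,7.5,-1.7,0,0,0,80,0,0,0,30,-22,22,80,0,0,0,30,-22,22,80,0,0,0,30,-22,22,80,0,0,0,30,-22,22,80,0,0,0,30,-22,22,80,0,0,0,30,-22,22,80,0,0,0,30,-22,22,80,0,0,0,30,-22,22,80,0,0,0,30,-22,22,80,0,0,0,30,-22,22,80,0,0,0,30,-22,22,80,0,0,0,30,-22,22,80,0,0,0,30,-22,22,80,0,0,0,30,-22,22,80,0,0,0,30,-22,22,80,0,0,0,30,-22,22,80], "newtons": 10}}

```text
t: 3.4
eef_pos: [0.5422, 0.1193, 0.1755]
tcp_rot: [-2.81, -0.752, -0.754]
force: [1.3, -0.5, 0.2]
gripper_width: 0.91
grip_force: 0.0
```

```bash
cat > d.py <<'E'
import sys
from go import *
n,lean,back=sys.argv[1],float(sys.argv[2]),float(sys.argv[3]); flip=int(sys.argv[4]) if len(sys.argv)>4 else 0
c,y=TILES[n]; s=arm.state(); print(round(s['t'],2),np.array(s['eef_pos']).round(4),np.degrees(s['q']).round(0),np.array(s['force']).round(1),s['gripper_width']*88.1,s['grip_force'])
delta(c,R_of(y,lean,flip),back)
E
python3 d.py up 30 80
```

```text
3.4 [0.5422 0.1193 0.1755] [ -8.  13. 108.  30.  38.  32.] [ 1.3 -0.5  0.2] 80.13758685989771 0.0
turn [-0.1 -0.1 -0.1] shift after turn [ 62.1 -49.  101.2] target [608.1 213.8 118.8]
```

>>> {"method": "step_arm", "body": {"plan": [0,0,0,20.7,-16.3,33.7,80,0,0,0,20.7,-16.3,33.7,80,0,0,0,20.7,-16.3,33.7,80,0,0,0,0,0,20,80,0,0,0,0,0,20,80,0,0,0,0,0,20,80,0,0,0,0,0,20,80,0,0,0,0,0,0,80,0,0,0,0,0,0,80]}}

```text
t: 4.3
eef_pos: [0.6419, 0.2321, 0.0501]
tcp_rot: [-2.81, -0.751, -0.753]
force: [0.3, -0.8, -0.4]
gripper_width: 0.911
grip_force: 0.0
```

```bash
python3 d.py up 30 0
python3 - <<'E'
from h import *
im,d=read_camera('wrist'); cv2.imwrite('pics/w1.png',im[...,::-1])
E
```

```text
4.3 [0.6419 0.2321 0.0501] [ 6. 38. 92. 29. 25. 42.] [ 0.3 -0.8 -0.4] 80.22851519461962 0.0
turn [-0.1 -0.  -0.1] shift after turn [ 1.1 -1.1  1.3] target [642.7 233.8  49.5]
```

View pics/w1.png

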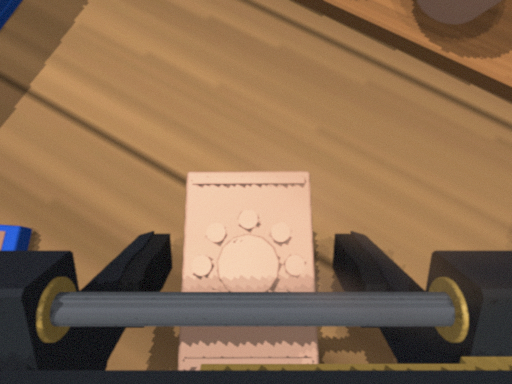

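The view shows the tile face up, boss at (248,265), centred between the fingers (165–345) and square to them. Gripping.

>>> {"method": "step_arm", "body": {"plan": [0,0,0,0,0,0,50,0,0,0,0,0,0,50,0,0,0,0,0,0,50,0,0,0,0,0,0,50,0,0,0,0,0,0,50,0,0,0,0,0,0,50,0,0,0,5,0,-8.6,50,0,0,0,15,0,-26,50,0,0,0,20,0,-34.6,50,0,0,0,20,0,-34.6,50], "newtons": 15}}

```text
t: 5.35
eef_pos: [0.6417, 0.2316, 0.1711]
tcp_rot: [-2.811, -0.75, -0.751]
force: [0.9, 0.5, 0.0]
gripper_width: 0.633
grip_force: 15.0
```

Run:
```python
from go import *
s=arm.state(); p0=np.array(s['eef_pos'])*1000
print(s['t'],p0.round(1),s['gripper_width']*88.1,s['grip_force'],s['force'])
# grasp centre offset on tile unknown ~1mm; target 40mm above bay R with vertical tool
c,y=TILES['R']; R=R_of(y,0); R0=Ro.from_rotvec(s['tcp_rot'])
t=np.array(c)+[0,0,40-19]
print(np.degrees((R0.inv()*R).as_rotvec()).round(1),'shift in CURRENT tool axes',R0.inv().apply(t-p0).round(1),'after',R.inv().apply(t-p0).round(1),t)
```

```text
5.35 [641.7 231.6 171.1] 55.742361317803656 14.99953175894916 [0.93341518 0.51304912 0.00460181]
[-10.9 -28.6  40.1] shift in CURRENT tool axes [-340.1  477.  -122.6] after [ 45.7 593.2  65.1] [ 571.3 -359.2  106. ]
```

>>> {"method": "step_arm", "body": {"plan": [-1.56,-4.1,5.73,0,0,0,50,-1.56,-4.1,5.73,0,0,0,50,-1.56,-4.1,5.73,0,0,0,50,-1.56,-4.1,5.73,0,0,0,50,-1.56,-4.1,5.73,0,0,0,50,-1.56,-4.1,5.73,0,0,0,50,-1.56,-4.1,5.73,0,0,0,50,0,0,0,3.5,45,0,50,0,0,0,3.5,45,0,50,0,0,0,3.5,45,0,50,0,0,0,3.5,45,0,50,0,0,0,3.5,45,0,50,0,0,0,3.5,45,0,50,0,0,0,3.5,45,0,50,0,0,0,3.5,45,0,50,0,0,0,3.5,45,0,50,0,0,0,3.5,45,0,50,0,0,0,3.5,45,0,50,0,0,0,3.5,45,0,50,0,0,0,3.5,45,0,50]}}

```text
t: 7.35
eef_pos: [0.573, -0.3528, 0.1701]
tcp_rot: [3.126, -0.306, -0.001]
force: [1.1, 0.5, -1.4]
gripper_width: 0.631
grip_force: 15.0
```

```bash
python3 d.py R 0 60
python3 - <<'E'
from go import *
c=cam('wrist'); im,d=read_camera('wrist'); P=cloud('wrist',d,c)*1000; np.savez('w2.npz',P=P,im=im)
cv2.imwrite('pics/w2.png',im[...,::-1])
im,d=read_camera('scene'); P2=cloud('scene',d)*1000; np.savez('s2.npz',P=P2,im=im)
cv2.imwrite('pics/s2.png',cv2.resize(im[60:280,40:300,::-1],(780,660))[:600])
# held tile points in tool frame
s=arm.state(); R0=Ro.from_rotvec(s['tcp_rot']); p0=np.array(s['eef_pos'])*1000
for P in (P,P2):
    Q=R0.inv().apply((P.reshape(-1,3)-p0)); m=(abs(Q[:,0])<60)&(abs(Q[:,1])<26)&(Q[:,2]>-60)&(Q[:,2]<25); Q=Q[m]
    if len(Q)<50: print(len(Q)); continue
    # tile frame: tilt -30 about y
    a=np.radians(30)
    for a in np.radians([-30,30]):
        X=Q[:,0]*np.cos(a)+(Q[:,2]+19)*np.sin(a); Z=-Q[:,0]*np.sin(a)+(Q[:,2]+19)*np.cos(a)
        print(len(Q),np.degrees(a),np.percentile(X,[1,5,50,95,99]).round(1),np.percentile(Z,[1,5,50,95,99]).round(1))
E
```

```text
7.35 [ 0.573  -0.3528  0.1701] [-42.  40.  62.  -0.  78.  60.] [ 1.1  0.5 -1.4] 55.5520171893597 15.000311862677336
turn [0.  0.1 0. ] shift after turn [-0.5  6.6 44.1] target [ 571.3 -359.2  126. ]
18919 -29.999999999999996 [-12.5 -11.4   9.6  24.9  25.9] [-33.8 -31.5   1.1  30.2  34. ]
18919 29.999999999999996 [-35.1 -33.3   5.8  38.6  42.3] [-15.8  -9.9  -5.8  -4.4  -3.9]
291 -29.999999999999996 [-15.8   6.5  15.5  26.   27. ] [-19.   -3.9  17.6  33.9  35.6]
291 29.999999999999996 [-24.5   1.9  23.   41.5  43.3] [-11.4 -10.1  -6.2   3.5   6.1]
```

View pics/w2.png

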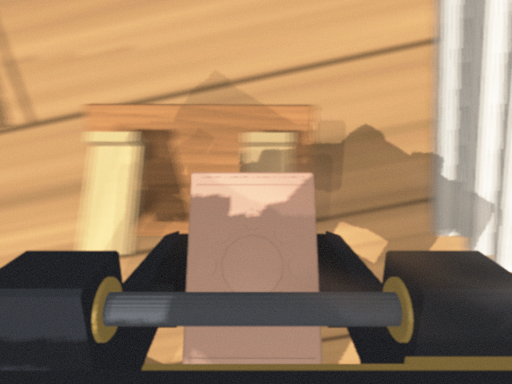

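Run:
```python
from go import *
yaw=np.radians(-11.2); ex=np.array([np.cos(yaw),np.sin(yaw)]); ey=np.array([-ex[1],ex[0]])
for f in ['w2','scene','side']:
    P=np.load(f+'.npz')['P'].reshape(-1,3)*(1 if f=='w2' else 1000)
    for nm in 'LR':
        c=np.array(TILES[nm][0]); D=P-c; x=D[:,:2]@ex; y=D[:,:2]@ey; z=D[:,2]
        X=x*np.cos(np.pi/6)-z*.5; Z=x*.5+z*np.cos(np.pi/6)   # bay frame
        m=(abs(y)<30)&(abs(X)<70)&(Z>-9)&(Z<-3)
        if f=='w2' and nm=='R': m&=X>30
        lip=(abs(y)<30)&(Z>0)&(Z<8)&(X>35)&(X<65)
        if m.sum()>20: print(f,nm,'rib',m.sum(),'y',np.percentile(y[m],[1,99]).round(1),'X',np.percentile(X[m],[1,99]).round(1),'Z',np.median(Z[m]).round(1),'yaw slope', np.polyfit(X[m],y[m],1)[0].round(3))
        if lip.sum()>8: print('   lip',lip.sum(),'y',np.percentile(y[lip],[1,99]).round(1),'X',np.percentile(X[lip],[1,99]).round(1),'Z',np.percentile(Z[lip],[50,99]).round(1))
```

```text
w2 L rib 5204 y [-18.   17.9] X [-36.4  44.7] Z -5.2 yaw slope -0.003
   lip 597 y [-18.1  17.6] X [44.2 52.8] Z [4.7 6.2]
w2 R rib 827 y [-17.8  17.6] X [30.2 44.3] Z -5.5 yaw slope -0.028
   lip 551 y [-17.9  17.3] X [43.5 51.8] Z [4.3 6. ]
scene L rib 301 y [-19.6  18.3] X [-38.   46.8] Z -4.4 yaw slope -0.002
   lip 41 y [-19.3  18.4] X [45.  53.1] Z [6.1 7.8]
scene R rib 287 y [-21.2  19.4] X [-38.7  47.4] Z -4.5 yaw slope 0.015
   lip 36 y [-20.3  17.5] X [44.3 52.1] Z [5.7 7.8]
side L rib 122 y [-18.   20.2] X [-38.9  51.3] Z -5.3 yaw slope 0.034
   lip 24 y [-19.3  19. ] X [43.6 54.6] Z [3.4 5.4]
side R rib 102 y [-20.   20.2] X [-41.   47.6] Z -5.8 yaw slope 0.04
   lip 18 y [-15.5  16.9] X [43.  56.7] Z [3.4 5.2]
```

>>> {"method": "step_arm", "body": {"plan": [0,0,0,-0.5,6.6,0,50,0,0,0,0,0,20,50,0,0,0,0,0,20,50,0,0,0,0,0,20,50,0,0,0,0,0,20,50,0,0,0,0,0,12,50,0,0,0,0,0,4,50,0,0,0,0,0,3,50,0,0,0,0,0,0,50,0,0,0,0,0,0,50]}}

```text
t: 8.45
eef_pos: [0.5722, -0.3575, 0.0716]
tcp_rot: [3.126, -0.305, 0.001]
force: [0.3, 0.2, -1.4]
gripper_width: 0.63
grip_force: 15.0
```

```bash
sed -i 's/594.2,-241.6/596.2,-242.0/; s/571.3,-359.2/573.3,-359.6/' go.py; python3 d.py R 0 0
```

```text
8.45 [ 0.5722 -0.3575  0.0716] [-42.  45.  67.  -0.  67.  59.] [ 0.3  0.2 -1.4] 55.51760061559102 14.999500438570976
turn [ 0.  -0.   0.1] shift after turn [1.5 1.8 5.6] target [ 573.3 -359.6   66. ]
```

>>> {"method": "step_arm", "body": {"plan": [0,0,0,0,1.8,0,50,0,0,0,0,0,1,50,0,0,0,0,0,1,50,0,0,0,0,0,1,50,0,0,0,0,0,1,50,0,0,0,0,0,0,50]}}

```text
t: 9.05
eef_pos: [0.5723, -0.3595, 0.0679]
tcp_rot: [3.126, -0.305, 0.003]
force: [1.4, -0.8, 5.0]
gripper_width: 0.632
grip_force: 15.0
```

>>> {"method": "step_arm", "body": {"plan": [0,0,0,0,0,0.5,50,0,0,0,0,0,0.5,50,0,0,0,0,0,0,50,0,0,0,0,0,0,50]}}

```text
t: 9.45
eef_pos: [0.5727, -0.3596, 0.0677]
tcp_rot: [3.125, -0.305, 0.005]
force: [1.6, 0.6, 9.5]
gripper_width: 0.632
grip_force: 15.0
```

>>> {"method": "step_arm", "body": {"plan": [0,0,0,0.2,0,-0.4,50,0,0,0,0.6,0,0.35,50,0,0,0,0.6,0,0.35,50,0,0,0,0,0,0,50]}}

```text
t: 9.85
eef_pos: [0.5728, -0.3597, 0.0676]
tcp_rot: [3.126, -0.305, -0.001]
force: [-7.4, 3.1, 13.6]
gripper_width: 0.632
grip_force: 15.0
```

>>> {"method": "step_arm", "body": {"plan": [0,0,0,0.6,0,0.35,50,0,0,0,0.6,0,0.35,50,0,0,0,0,0,0,50]}}

```text
t: 10.15
eef_pos: [0.5734, -0.3598, 0.067]
tcp_rot: [3.126, -0.305, -0.003]
force: [-10.9, 4.5, 17.4]
gripper_width: 0.636
grip_force: 15.0
```

```bash
cat > chk.py <<'E'
import sys
from go import *
nm=sys.argv[1]; tag=sys.argv[2]
yaw=np.radians(-11.2); ex=np.array([np.cos(yaw),np.sin(yaw)]); ey=np.array([-ex[1],ex[0]])
c0=cam('wrist'); im,d=read_camera('wrist'); P=cloud('wrist',d,c0).reshape(-1,3)*1000
D=P-np.array(TILES[nm][0]); x=D[:,:2]@ex; y=D[:,:2]@ey; z=D[:,2]
X=x*np.cos(np.pi/6)-z*.5; Z=x*.5+z*np.cos(np.pi/6)
for x0 in (-35,-25,25,30,34,37,39,41,43,45,47,49,51):
    m=(abs(y)<14)&(X>x0-1)&(X<x0+1); print(x0,m.sum(),np.median(Z[m]).round(1) if m.any() else '',end='; ')
m=(abs(Z-6)<2.5)&(abs(y)<45)&(abs(X)<46)
(cc,sz,a)=cv2.minAreaRect(np.c_[X[m],y[m]].astype(np.float32)); print('\ntile rect',np.round(cc,1),np.round(sz,1),round(a,1))
cv2.imwrite(f'pics/{tag}.png',cv2.resize(im[100:300,120:400,::-1],(784,560)))
E
python3 chk.py R w3
```

```text
-35 444 6.2; -25 373 5.6; 25 262 5.6; 30 267 5.5; 34 264 5.5; 37 276 7.0; 39 218 6.2; 41 240 5.4; 43 184 3.6; 45 259 3.5; 47 243 3.4; 49 249 3.5; 51 59 3.2; 
tile rect [4.8 0.2] [82.4 86. ] 0.2
```

View pics/w3.png

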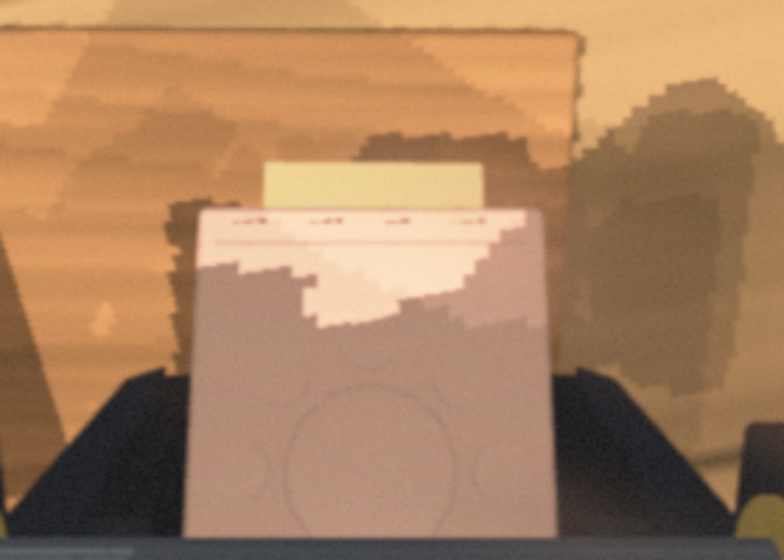

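The tile sits on the rib with its edge at the lip (crop row ~208), and the lip is centred on it (263–483 against 198–542). Releasing.

>>> {"method": "step_arm", "body": {"plan": [0,0,0,0,0,-0.5,50,0,0,0,0,0,0,58,0,0,0,0,0,0,62,0,0,0,0,0,0,68,0,0,0,0,0,0,74,0,0,0,0,0,0,74,0,0,0,0,0,-10,74,0,0,0,0,0,-30,74,0,0,0,0,0,-45,74,0,0,0,0,0,-45,74]}}

```text
t: 11.2
eef_pos: [0.574, -0.3594, 0.1974]
tcp_rot: [-3.127, 0.305, 0.001]
force: [-0.8, -0.3, -0.4]
gripper_width: 0.841
grip_force: 0.0
```

```bash
python3 chk.py R w4; python3 d.py down 45 80 1; python3 d.py down 45 80 0
```

```text
-35 111 5.5; -25 104 5.4; 25 81 5.4; 30 76 5.4; 34 83 5.1; 37 82 6.6; 39 49 5.8; 41 57 5.1; 43 63 3.6; 45 70 3.3; 47 77 3.4; 49 73 3.6; 51 12 3.1; 
tile rect [2.1 0.3] [87.5 56. ] 0.0
11.25 [ 0.5758 -0.3609  0.2066] [-42.  39.  58.  -0.  82.  59.] [-0.1 -0.2  6.5] 74.17699052397025 0.0
turn [ -59.   -12.9 -144.9] shift after turn [ 449.3  424.2 -317.1] target [386.7 300.8 113.1]
11.25 [ 0.5758 -0.3609  0.2066] [-42.  39.  58.  -0.  82.  59.] [-0.1 -0.2  6.5] 74.17699052397025 0.0
turn [-9.5 43.6 23.6] shift after turn [-449.3 -424.2 -317.1] target [386.7 300.8 113.1]
```

Run:
```python
from go import *
s=arm.state(); p0=np.array(s['eef_pos'])*1000; R0=Ro.from_rotvec(s['tcp_rot'])
c,y=TILES['down']; p,R=delta(c,R_of(y,42,1),100)
print('now-axes shift',R0.inv().apply(p-p0).round(1))
```

```text
turn [ -55.1  -12.  -146.2] shift after turn [ 462.1  424.2 -313.3] target [377.8 307.3 130.2]
now-axes shift [-324.2 -617.8   68.8]
```

>>> {"method": "step_arm", "body": {"plan": [0,0,0,-20.2,-38.6,0,80,0,0,0,-20.2,-38.6,0,80,0,0,0,-20.2,-38.6,0,80,0,0,0,-20.2,-38.6,0,80,0,0,0,-20.2,-38.6,0,80,0,0,0,-20.2,-38.6,0,80,0,0,0,-20.2,-38.6,0,80,0,0,0,-20.2,-38.6,0,80,0,0,0,-20.2,-38.6,0,80,0,0,0,-20.2,-38.6,0,80,0,0,0,-20.2,-38.6,0,80,0,0,0,-20.2,-38.6,0,80,0,0,0,-20.2,-38.6,0,80,0,0,0,-20.2,-38.6,0,80,0,0,0,-20.2,-38.6,0,80,0,0,0,-20.2,-38.6,0,80]}}

```text
t: 12.85
eef_pos: [0.3757, 0.3106, 0.1962]
tcp_rot: [-3.126, 0.305, -0.001]
force: [0.4, -0.4, -0.8]
gripper_width: 0.906
grip_force: 0.0
```

>>> {"method": "step_arm", "body": {"plan": [-2.9,-0.63,-7.69,0,0,0,80,-2.9,-0.63,-7.69,0,0,0,80,-2.9,-0.63,-7.69,0,0,0,80,-2.9,-0.63,-7.69,0,0,0,80,-2.9,-0.63,-7.69,0,0,0,80,-2.9,-0.63,-7.69,0,0,0,80,-2.9,-0.63,-7.69,0,0,0,80,-2.9,-0.63,-7.69,0,0,0,80,-2.9,-0.63,-7.69,0,0,0,80,-2.9,-0.63,-7.69,0,0,0,80,-2.9,-0.63,-7.69,0,0,0,80,-2.9,-0.63,-7.69,0,0,0,80,-2.9,-0.63,-7.69,0,0,0,80,-2.9,-0.63,-7.69,0,0,0,80,-2.9,-0.63,-7.69,0,0,0,80,-2.9,-0.63,-7.69,0,0,0,80,-2.9,-0.63,-7.69,0,0,0,80,-2.9,-0.63,-7.69,0,0,0,80,-2.9,-0.63,-7.69,0,0,0,80]}}

```text
t: 14.75
eef_pos: [0.3764, 0.3091, 0.1959]
tcp_rot: [0.75, 2.322, -0.281]
force: [1.4, -0.5, 0.4]
gripper_width: 0.907
grip_force: 0.0
```

```bash
python3 d.py down 42 80 1
```

```text
14.75 [0.3764 0.3091 0.1959] [ 45.  18. 103. -48.  61.  15.] [ 1.4 -0.5  0.4] 79.93617809418569 0.0
turn [ 0.2 -0.7  0.1] shift after turn [42.4 -0.7 70.3] target [388.6 299.4 115.3]
```

>>> {"method": "step_arm", "body": {"plan": [0.2,-0.7,0.1,0,0,0,80,0,0,0,21.2,-0.4,35,80,0,0,0,21.2,-0.4,35,80,0,0,0,0,0,20,80,0,0,0,0,0,20,80,0,0,0,0,0,20,80,0,0,0,0,0,20,80,0,0,0,0,0,0,80,0,0,0,0,0,0,80]}}

```text
t: 15.65
eef_pos: [0.4317, 0.2677, 0.056]
tcp_rot: [0.761, 2.307, -0.289]
force: [-1.2, 0.2, -0.3]
gripper_width: 0.907
grip_force: 0.0
```

```bash
python3 d.py down 42 0 1;  python3 - <<'E'
from h import *
im,d=read_camera('wrist'); cv2.imwrite('pics/w5.png',im[...,::-1])
E
```

```text
15.65 [0.4317 0.2677 0.056 ] [ 37.  32. 108. -63.  46.  32.] [-1.2  0.2 -0.3] 79.93313468418857 0.0
turn [-0.2 -0.  -0.4] shift after turn [0.  0.3 0.1] target [431.9 267.9  55.9]
```

View pics/w5.png

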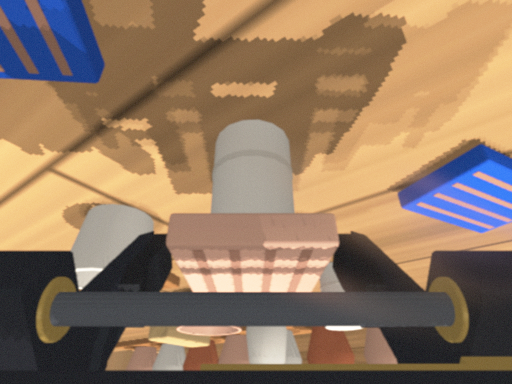

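The view shows the face-down tile, grooved back up and sitting on the prop at (252,170). The fingers at 170 and 337 are centred on it, and the blue slabs are clear of the hand. Gripping and lifting.

>>> {"method": "step_arm", "body": {"plan": [0,0,0,0,0,0,50,0,0,0,0,0,0,50,0,0,0,0,0,0,50,0,0,0,0,0,0,50,0,0,0,0,0,0,50,0,0,0,0,0,0,50,0,0,0,-7,0,-7.5,50,0,0,0,-14,0,-15,50,0,0,0,-23,0,-26,50,0,0,0,-23,0,-26,50,0,0,0,-23,0,-26,50], "newtons": 17}}

```text
t: 16.8
eef_pos: [0.4308, 0.2674, 0.192]
tcp_rot: [0.758, 2.31, -0.289]
force: [0.5, -0.4, -0.9]
gripper_width: 0.633
grip_force: 17.0
```

Run:
```python
from go import *
s=arm.state(); p0=np.array(s['eef_pos'])*1000; R0=Ro.from_rotvec(s['tcp_rot'])
print(s['t'],p0.round(1),np.degrees(s['q']).round(0),s['gripper_width']*88.1,s['grip_force'])
c,y=TILES['slot']; R=R_of(y,-54,1); p=np.array(c)+[0,0,75]+19*R.apply([0,0,1])
print(np.degrees((R0.inv()*R).as_rotvec()).round(1),'cur-axes',R0.inv().apply(p-p0).round(1),'after',R.inv().apply(p-p0).round(1),p)
# tile axes in tool: down-end direction and normal, world check
for RR in (R0,R): print('tool z',RR.apply([0,0,1]).round(2),'x',RR.apply([1,0,0]).round(2))
```

```text
16.8 [430.8 267.4 192. ] [ 37.  18. 103. -50.  56.  11.] 55.76583946719488 16.996710374951363
[  2.2  95.1 -19.9] cur-axes [ -90.9 -144.9  156.8] after [-115.9 -190.6  -64. ] [483.92301089  48.57739233 135.83208021]
tool z [ 0.54 -0.39 -0.74] x [-0.6   0.44 -0.67]
tool z [-0.77  0.26 -0.59] x [-0.56  0.19  0.81]
```

>>> {"method": "step_arm", "body": {"plan": [0.18,7.93,-1.66,0,0,0,50,0.18,7.93,-1.66,0,0,0,50,0.18,7.93,-1.66,0,0,0,50,0.18,7.93,-1.66,0,0,0,50,0.18,7.93,-1.66,0,0,0,50,0.18,7.93,-1.66,0,0,0,50,0.18,7.93,-1.66,0,0,0,50,0.18,7.93,-1.66,0,0,0,50,0.18,7.93,-1.66,0,0,0,50,0.18,7.93,-1.66,0,0,0,50,0.18,7.93,-1.66,0,0,0,50,0.18,7.93,-1.66,0,0,0,50,0,0,0,-19.3,-31.8,-10.7,50,0,0,0,-19.3,-31.8,-10.7,50,0,0,0,-19.3,-31.8,-10.7,50,0,0,0,-19.3,-31.8,-10.7,50,0,0,0,-19.3,-31.8,-10.7,50,0,0,0,-19.3,-31.8,-10.7,50]}}

```text
t: 18.6
eef_pos: [0.4846, 0.0471, 0.1343]
tcp_rot: [-0.353, -2.177, -0.183]
force: [0.8, 0.7, -1.3]
gripper_width: 0.628
grip_force: 17.0
```

```bash
cat > chk2.py <<'E'
import sys
from go import *
c=np.array(TILES['slot'][0]); R=R_of(-18.5,-54,1); s=arm.state(); p0=np.array(s['eef_pos'])*1000; R0=Ro.from_rotvec(s['tcp_rot'])
print(s['t'],p0.round(1),np.degrees(s['q']).round(0),np.round(s['force'],1),s['gripper_width']*88.1)
p=c+[0,0,75]+19*R.apply([0,0,1])
print(np.degrees((R0.inv()*R).as_rotvec()).round(1),R.inv().apply(p-p0).round(1))
# clouds in slot frame
y=np.radians(-18.5)
for n in ['scene','side']:
    im,d=read_camera(n); P=cloud(n,d).reshape(-1,3)*1000; D=P-c
    X=D[:,0]*np.cos(y)+D[:,1]*np.sin(y); Y=-D[:,0]*np.sin(y)+D[:,1]*np.cos(y)
    col=im.reshape(-1,3).astype(int)
    for nm,m in dict(tile=(abs(X)<60)&(abs(Y)<50)&(P[:,2]>62)&(P[:,2]<230)&(col[:,0]-col[:,2]>25)).items():
        if m.sum()<10: print(n,nm,m.sum()); continue
        A=np.c_[X[m],Y[m],P[m,2]]; print(n,nm,m.sum(),'X',np.percentile(A[:,0],[2,50,98]).round(1),'Y',np.percentile(A[:,1],[2,98]).round(1),'Z',np.percentile(A[:,2],[2,98]).round(1))
        A=A[(abs(A[:,1])<20)]; B=A-A.mean(0); w,v=np.linalg.eigh(B.T@B); print('   normal',v[:,0].round(3),'spread',np.sqrt(w/len(B)).round(1))
    cv2.imwrite(f'pics/{sys.argv[1]}_{n}.png',cv2.resize(im[100:300,150:410,::-1],(780,600)))
E
python3 chk2.py st1
```

```text
18.6 [484.6  47.1 134.3] [-11.  48.  69.   7. 117. -83.] [ 0.8  0.7 -1.3] 55.2992239134195
[ 0.1 -0.   0.1] [1.9 1.2 0. ]
scene tile 135 X [ 0.7  8.7 59.1] Y [-27.3  39.9] Z [131.8 200.9]
   normal [ 0.122 -0.01   0.993] spread [ 1.2  3.8 10.6]
side tile 676 X [-7.3  0.2 55.1] Y [-39.7  37.9] Z [105.  202.1]
   normal [-0.276 -0.95   0.147] spread [11.  11.6 30.8]
```

View pics/st1_side.png

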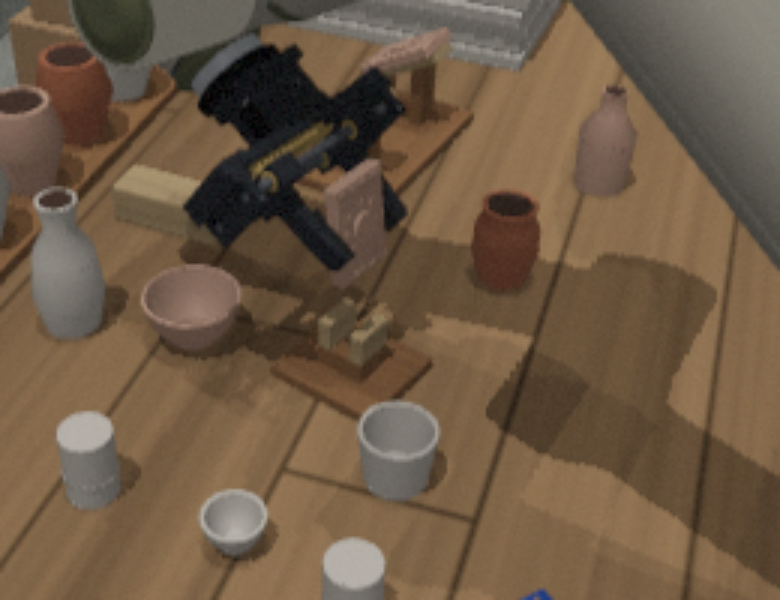

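```bash
cat > chk3.py <<'E'
from go import *
c=np.array(TILES['slot'][0]); y=np.radians(-18.5)
im,d=read_camera('side'); P=cloud('side',d).reshape(-1,3)*1000; D=P-c
X=D[:,0]*np.cos(y)+D[:,1]*np.sin(y); Y=-D[:,0]*np.sin(y)+D[:,1]*np.cos(y); Z=P[:,2]; col=im.reshape(-1,3).astype(int)
pk=(col[:,0]-col[:,2]>25)
for z0 in range(30,200,8):
    m=pk&(abs(Z-z0)<4)&(abs(Y)<22)&(abs(X)<32)
    if m.sum()>5: print(z0,m.sum(),'X',np.percentile(X[m],[5,25,50,75]).round(1))
m=pk&(abs(X)<30)&(abs(Y)<50)&(Z>62); print('Z',np.percentile(Z[m],[.5,99.5]).round(1),'Y',np.percentile(Y[m&(X<5)],[1,99]).round(1))
E
python3 chk3.py
```

```text
30 96 X [-22.1 -18.1   1.7   9.2]
38 63 X [-21.9 -20.7   8.8  10. ]
46 58 X [-22.3 -21.2  -1.9  10.2]
54 131 X [-21.7 -17.7  -9.7  13.3]
102 8 X [-8.1 -7.7 -7.  -6.8]
110 37 X [-9.5 -8.3 -7.3 -6.7]
118 35 X [-7.7 -6.9 -6.3 -5.7]
126 22 X [-7.9 -6.9 -6.2 -5.7]
134 25 X [-8.9 -8.  -6.4 -5.1]
142 29 X [-8.3 -7.7 -7.  -5. ]
150 39 X [-7.9 -6.8 -6.2 -3.4]
158 50 X [-5.9 -3.7 -2.8 -1.8]
166 42 X [-3.5 -1.7 -1.1 -0.6]
174 39 X [-1.7 -0.8 -0.2  0.5]
182 80 X [-1.2 -0.2  2.4  7.2]
190 11 X [0.1 1.6 2.9 6.6]
Z [102.8 210.1] Y [-29.2  26. ]
```

>>> {"method": "step_arm", "body": {"plan": [0,0,0,-0.6,0.5,-0.8,50,0,0,0,-8.1,0,5.9,50,0,0,0,-8.1,0,5.9,50,0,0,0,-8.1,0,5.9,50,0,0,0,-8.1,0,5.9,50,0,0,0,-3.24,0,2.35,50,0,0,0,-3.24,0,2.35,50,0,0,0,-3.24,0,2.35,50,0,0,0,-3.24,0,2.35,50,0,0,0,0,0,0,50]}}

```text
t: 19.75
eef_pos: [0.4853, 0.0488, 0.0778]
tcp_rot: [-0.354, -2.175, -0.181]
force: [0.4, -0.3, -1.2]
gripper_width: 0.634
grip_force: 17.0
```

```bash
python3 chk3.py; python3 chk2.py st2 | head -2
```

```text
30 68 X [-22.3 -21.3  -4.3   3.9]
38 41 X [-22.7 -21.6 -20.9 -11.4]
46 31 X [-22.1 -21.4 -20.9 -17.5]
54 89 X [-22.  -19.9 -14.8 -10.2]
62 30 X [-8.3 -7.8 -7.6 -6.9]
70 23 X [-8.2 -7.5 -6.8 -6.5]
78 20 X [-10.4  -8.2  -7.2  -5.9]
86 33 X [-9.1 -8.3 -7.3 -6.2]
94 38 X [-8.2 -7.8 -6.  -3.9]
102 39 X [-7.6 -5.1 -3.8 -3.2]
110 39 X [-4.7 -2.8 -2.1 -1.4]
118 36 X [-2.6 -1.8 -1.3 -0.8]
126 68 X [-2.2 -0.9  0.7  6.4]
134 17 X [0.  1.3 3.6 5.8]
Z [ 63.  139.1] Y [-25.7  29.7]
19.8 [485.4  48.8  78.1] [-11.  53.  69.   6. 112. -83.] [ 0.1 -0.6 -1.4] 55.34668270108119
[ 0. -0.  0.] [ 47.4  -0.7 -32.9]
```

>>> {"method": "step_arm", "body": {"plan": [0,0,0,-2.43,0,1.76,50,0,0,0,-2.43,0,1.76,50,0,0,0,-2.43,0,1.76,50,0,0,0,-2.43,0,1.76,50,0,0,0,-0.8,0,0.6,50,0,0,0,-0.8,0,0.6,50,0,0,0,0,0,0,50]}}

```text
t: 20.6
eef_pos: [0.4854, 0.0488, 0.0641]
tcp_rot: [-0.354, -2.176, -0.181]
force: [0.1, -0.5, -2.3]
gripper_width: 0.635
grip_force: 17.0
```

>>> {"method": "step_arm", "body": {"plan": [0,0,0,-0.8,0,0.6,50,0,0,0,-0.8,0,0.6,50,0,0,0,0,0,0,50]}}

```text
t: 20.9
eef_pos: [0.4853, 0.0488, 0.0621]
tcp_rot: [-0.354, -2.176, -0.181]
force: [0.4, -0.5, -1.3]
gripper_width: 0.633
grip_force: 17.0
```

>>> {"method": "step_arm", "body": {"plan": [0,0,0,-0.8,0,0.6,50,0,0,0,-0.4,0,0.3,50,0,0,0,0,0,0,50]}}

```text
t: 21.2
eef_pos: [0.4854, 0.0488, 0.0612]
tcp_rot: [-0.354, -2.175, -0.182]
force: [-0.5, -1.1, 5.0]
gripper_width: 0.634
grip_force: 17.0
```

>>> {"method": "step_arm", "body": {"plan": [0,0,0,-0.8,0,0.6,50,0,0,0,0,0,0,50]}}

```text
t: 21.4
eef_pos: [0.4853, 0.0489, 0.0611]
tcp_rot: [-0.354, -2.175, -0.182]
force: [-1.9, 0.0, 11.6]
gripper_width: 0.632
grip_force: 17.0
```

>>> {"method": "step_arm", "body": {"plan": [0,0,0,0.5,0,-0.3,50,0,0,0,0,0,0,57,0,0,0,0,0,0,59,0,0,0,0,0,0,64,0,0,0,0,0,0,76,0,0,0,0,0,0,76,0,0,0,0,0,0,76,0,0,0,0,0,-15,76,0,0,0,0,0,-30,76,0,0,0,0,0,-40,76,0,0,0,0,0,-40,76,0,0,0,20,0,-20,76]}}

```text
t: 22.6
eef_pos: [0.5867, 0.0143, 0.1611]
tcp_rot: [-0.356, -2.175, -0.182]
force: [0.2, 1.0, -1.4]
gripper_width: 0.862
grip_force: 0.0
```

```bash
python3 chk3.py; python3 chk2.py st3
```

```text
30 42 X [-22.5 -21.5 -19.2  -8.7]
38 42 X [-22.2 -21.3 -19.7 -11.1]
46 43 X [-22.1 -21.5 -20.2  -7.4]
54 90 X [-22.1 -19.2 -14.1  -8.8]
62 24 X [-11.6 -10.9  -9.2  -7.6]
70 31 X [-11.9 -11.4 -10.4  -8.4]
78 34 X [-11.7 -10.5  -8.4  -7.1]
86 35 X [-11.6  -8.5  -7.4  -6.9]
94 35 X [-8.4 -7.4 -6.4 -6. ]
102 29 X [-7.4 -6.9 -6.  -5.8]
110 73 X [-7.8 -6.  -4.5 -0.3]
118 16 X [-5.5 -2.6 -0.3  1.9]
Z [ 62.7 447.2] Y [-31.4  30. ]
22.65 [587.2  14.4 165.9] [-12.  61.  38.   7. 134. -81.] [0.  0.  4.3] 75.77757077144406
[0.1 0.3 0. ] [ 39.6  -0.3 105.7]
scene tile 397 X [-6.5  4.1  6.1] Y [-26.4  28.6] Z [ 63.4 115.5]
   normal [0.997 0.016 0.073] spread [ 2.6 11.6 17.2]
side tile 378 X [-14.6  -9.7   0.7] Y [-25.2  29.2] Z [ 63.9 114.2]
   normal [ 0.991  0.005 -0.137] spread [ 2.7 11.2 16.5]
```

View pics/st3_side.png

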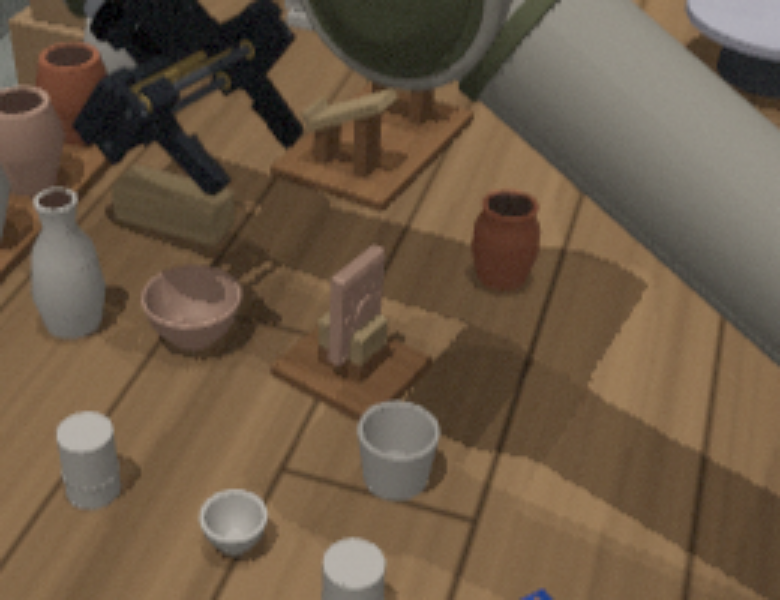

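The tile stands in the slot, boss towards the robot (crop (360,300)). I'll measure its lean.

Run:
```python
from go import *
c=np.array(TILES['slot'][0]); y=np.radians(-18.5)
for n in ['scene','side']:
    im,d=read_camera(n); P=cloud(n,d).reshape(-1,3)*1000; D=P-c
    X=D[:,0]*np.cos(y)+D[:,1]*np.sin(y); Y=-D[:,0]*np.sin(y)+D[:,1]*np.cos(y); Z=P[:,2]; col=im.reshape(-1,3).astype(int)
    m=(col[:,0]-col[:,2]>20)&(abs(X)<22)&(abs(Y)<30)&(Z>60)&(Z<125)
    for z0 in range(62,124,6):
        k=m&(abs(Z-z0)<3); print(n,z0,k.sum(),np.percentile(X[k],[10,50,90]).round(1) if k.any() else '')
    print('Y',np.percentile(Y[m],[1,99]).round(1), 'top z',np.percentile(Z[m],99.5).round(1))
    k=m&(Z<108); print('yaw slope dX/dY',np.polyfit(Y[k],X[k],1)[0].round(3))
```

```text
scene 62 29 [-2.3  2.6  4. ]
scene 68 37 [0.  2.5 3.7]
scene 74 33 [-2.8  2.2  3.4]
scene 80 33 [-2.6  2.4  3.1]
scene 86 43 [-2.5  2.3  3.2]
scene 92 37 [-3.8  1.8  2.8]
scene 98 37 [-2.4  1.6  2.7]
scene 104 39 [-0.4  1.4  2.6]
scene 110 41 [-3.1  1.5  2.5]
scene 116 82 [-8.6 -4.   1.5]
scene 122 0 
Y [-26.5  28.3] top z 116.1
yaw slope dX/dY -0.081
side 62 26 [-11.3  -8.1  -0.4]
side 68 26 [-12.3  -9.5  -4.3]
side 74 44 [-11.8  -8.4  -0.7]
side 80 39 [-12.2  -8.5  -1.9]
side 86 40 [-9.7 -8.1 -1.4]
side 92 38 [-8.8 -7.4 -1.1]
side 98 40 [-8.5 -7.3 -2.6]
side 104 29 [-8.  -7.2  0.7]
side 110 81 [-8.4 -5.2  3.5]
side 116 33 [-6.8 -2.6  1.4]
side 122 0 
Y [-25.4  29.6] top z 114.4
yaw slope dX/dY 0.105
```

>>> {"method": "step_arm", "body": {"plan": [0,0,0,0,0,-10,76,0,0,0,20,0,-20,76,0,0,0,0,0,0,76,0,0,0,0,0,0,76,0,0,0,0,0,0,76,0,0,0,0,0,0,76,0,0,0,0,0,0,76,0,0,0,0,0,0,76]}}

```text
t: 23.65
eef_pos: [0.5972, 0.0113, 0.1951]
tcp_rot: [-0.354, -2.175, -0.181]
force: [0.1, 0.4, -0.7]
gripper_width: 0.862
grip_force: 0.0
```

```bash
cat > chk4.py <<'E'
from go import *
c=np.array(TILES['slot'][0]); y=np.radians(-18.5)
for n in ['scene','side']:
    im,d=read_camera(n); P=cloud(n,d).reshape(-1,3)*1000; D=P-c
    X=D[:,0]*np.cos(y)+D[:,1]*np.sin(y); Y=-D[:,0]*np.sin(y)+D[:,1]*np.cos(y); Z=P[:,2]; col=im.reshape(-1,3).astype(int)
    m=(col[:,0]-col[:,2]>20)&(abs(X)<32)&(abs(Y)<30)&(Z>60)&(Z<125)
    for z0 in range(62,124,6):
        k=m&(abs(Z-z0)<3); print(n,z0,k.sum(),np.percentile(X[k],[10,50,90]).round(1) if k.any() else '')
    print('Y',np.percentile(Y[m],[1,99]).round(1), 'top z',np.percentile(Z[m],99.5).round(1))
print(arm.state()['t'])
E
python3 chk4.py
```

```text
scene 62 28 [2.  4.1 5.1]
scene 68 31 [-1.5  4.2  5.2]
scene 74 38 [0.5 4.3 5.2]
scene 80 37 [-0.2  4.6  5.5]
scene 86 32 [-0.5  4.4  5.5]
scene 92 36 [-0.5  4.7  5.6]
scene 98 37 [1.5 4.9 6.2]
scene 104 40 [2.7 4.9 5.8]
scene 110 47 [-3.5  4.8  5.6]
scene 116 77 [-4.   0.3  4.4]
scene 122 0 
Y [-26.7  28.3] top z 116.1
side 62 29 [-11.4  -8.9  -0.4]
side 68 28 [-12.7  -9.4  -2.4]
side 74 44 [-12.4  -9.4  -0.6]
side 80 36 [-12.3  -8.6  -2.9]
side 86 42 [-10.   -8.   -2.2]
side 92 35 [-9.2 -7.7 -5.6]
side 98 40 [-8.5 -7.6 -4.2]
side 104 24 [-8.9 -7.9 -3.1]
side 110 76 [-9.1 -6.8  1. ]
side 116 39 [-7.3 -2.6  1.9]
side 122 0 
Y [-25.7  29.5] top z 114.5
23.75
```

```bash
cat >> go.py <<'E'
_y=np.radians(-18.5)
TILES['st']=([498.5-2*np.cos(_y)-1.5*np.sin(_y),43.7-2*np.sin(_y)+1.5*np.cos(_y),73],-18.5)
E
python3 - <<'E'
from go import *
s=arm.state(); p0=np.array(s['eef_pos'])*1000; R0=Ro.from_rotvec(s['tcp_rot'])
c,y=TILES['st']; R=R_of(y,45,1); z=R.apply([0,0,1]); p=np.array(c)+z*(19-100)
w=p.copy(); w[2]=230
print(c,p,'A (cur axes)',R0.inv().apply(w-p0).round(1),'turn',np.degrees((R0.inv()*R).as_rotvec()).round(1),'B',R.inv().apply(p-w).round(1))
E
```

```text
[np.float64(497.07930967419526), np.float64(45.75709479561949), 73] [442.7634566   63.93092501 130.27564928] A (cur axes) [123.9   0.9 111.7] turn [  0. -99.  -0.] B [70.5  0.  70.5]
```

>>> {"method": "step_arm", "body": {"plan": [0,0,0,31,0.2,28,78,0,0,0,31,0.2,28,78,0,0,0,31,0.2,28,78,0,0,0,31,0.3,28,78,0,-8.25,0,0,0,0,78,0,-8.25,0,0,0,0,78,0,-8.25,0,0,0,0,78,0,-8.25,0,0,0,0,78,0,-8.25,0,0,0,0,78,0,-8.25,0,0,0,0,78,0,-8.25,0,0,0,0,78,0,-8.25,0,0,0,0,78,0,-8.25,0,0,0,0,78,0,-8.25,0,0,0,0,78,0,-8.25,0,0,0,0,78,0,-8.25,0,0,0,0,78]}}

```text
t: 25.35
eef_pos: [0.4466, 0.0603, 0.2295]
tcp_rot: [0.394, 2.371, -0.161]
force: [0.4, -1.9, -0.2]
gripper_width: 0.885
grip_force: 0.0
```

```bash
python3 d.py st 45 100 1; python3 chk4.py
```

```text
25.35 [0.4466 0.0603 0.2295] [ -0.  -5. 124. -34.  24. -45.] [ 0.4 -1.9 -0.2] 77.94457132050486 0.0
turn [-0.5 -2.4 -0.1] shift after turn [73.5  2.2 66.7] target [442.8  63.9 130.3]
scene 62 34 [-3.3  3.2  4.5]
scene 68 37 [-1.   3.3  4.3]
scene 74 35 [0.8 3.2 4.1]
scene 80 36 [-1.9  3.5  4.2]
scene 86 34 [-1.   2.8  3.9]
scene 92 40 [0.  3.  3.9]
scene 98 39 [-1.8  2.7  3.7]
scene 104 35 [-3.4  2.7  3.7]
scene 110 48 [-2.3  2.6  3.8]
scene 116 78 [-7.  -2.3  2.6]
scene 122 0 
Y [-26.7  28.8] top z 115.7
side 62 26 [-11.8  -8.5  -0.6]
side 68 30 [-12.7  -9.3  -0.8]
side 74 40 [-12.3  -9.   -5.5]
side 80 39 [-12.3  -8.9   0.3]
side 86 38 [-9.9 -8.1 -4.9]
side 92 33 [-9.4 -8.2 -4.1]
side 98 37 [-8.8 -7.8 -2.9]
side 104 33 [-8.8 -7.9 -3.9]
side 110 77 [-8.7 -6.4  1.5]
side 116 37 [-7.4 -4.6  1.1]
side 122 0 
Y [-25.9  29.7] top z 114.6
25.45
```

>>> {"method": "step_arm", "body": {"plan": [-0.5,-2.4,-0.1,0,0,0,78,0,0,0,24.5,0.7,22.2,78,0,0,0,24.5,0.7,22.2,78,0,0,0,24.5,0.7,22.2,78,0,0,0,0,0,20,78,0,0,0,0,0,20,78,0,0,0,0,0,10,78,0,0,0,0,0,0,78]}}

```text
t: 26.25
eef_pos: [0.4803, 0.0465, 0.1452]
tcp_rot: [0.395, 2.375, -0.159]
force: [0.6, -0.7, -0.6]
gripper_width: 0.887
grip_force: 0.0
```

```bash
python3 d.py st 45 0 1
python3 - <<'E'
from go import *
c0=cam('wrist'); im,d=read_camera('wrist'); P=cloud('wrist',d,c0).reshape(-1,3)*1000
c=np.array(TILES['slot'][0]); y=np.radians(-18.5); D=P-c
X=D[:,0]*np.cos(y)+D[:,1]*np.sin(y); Y=-D[:,0]*np.sin(y)+D[:,1]*np.cos(y); Z=P[:,2]
for z0 in range(60,122,6):
    k=(abs(Z-z0)<3)&(abs(Y)<33)&(abs(X)<20); print(z0,k.sum(),np.percentile(X[k],[10,50,90]).round(1) if k.any() else '',np.percentile(Y[k],[1,99]).round(1) if k.any() else '')
cv2.imwrite('pics/w6.png',im[...,::-1])
E
```

```text
26.25 [0.4803 0.0465 0.1452] [ -3.   8. 127. -70.  12.  -8.] [ 0.6 -0.7 -0.6] 78.15988792282212 0.0
turn [-0.5 -2.6 -0.2] shift after turn [39.6  4.6 81.4] target [509.8  41.5  59.6]
60 521 [-13.   -9.8  -8.7] [-26.8  27.8]
66 545 [-13.7 -10.5  -8.9] [-27.   27.6]
72 673 [-13.6 -11.3  -9. ] [-26.6  27.7]
78 719 [-13.6 -10.   -8.8] [-26.4  27.5]
84 786 [-12.7  -9.9  -8.8] [-26.6  27.6]
90 780 [-10.9  -9.5  -8.7] [-26.7  27.5]
96 785 [-10.1  -9.3  -8.6] [-26.6  27.7]
102 820 [-10.   -9.3  -8.6] [-26.7  27.7]
108 852 [-11.2 -10.1  -8.8] [-26.8  27.6]
114 1174 [-9.6 -6.2 -0.2] [-26.4  27.5]
120 0
```

The wrist nears a singularity at a 45° lean, so I'll re-grip with 25° of lean and about 10 mm above the tile's centre.

```bash
cat >> go.py <<'E'
TILES['st']=([498.5-3*np.cos(_y)-.5*np.sin(_y),43.7-3*np.sin(_y)+.5*np.cos(_y),82],-18.5)
E
python3 d.py st 25 75 1
```

```text
26.3 [0.4797 0.0469 0.1452] [ -3.   8. 127. -70.  12.  -8.] [ 0.  -0.6 -0.2] 78.21852108306503 0.0
turn [-0.4 17.4 -0.2] shift after turn [12.3  3.4  8. ] target [473.4  52.6 132.8]
```

>>> {"method": "step_arm", "body": {"plan": [-0.1,4.35,0,0,0,0,78,-0.1,4.35,0,0,0,0,78,-0.1,4.35,0,0,0,0,78,-0.1,4.35,-0.2,0,0,0,78,0,0,0,6,1.7,4,78,0,0,0,6,1.7,4,78,0,0,0,0,0,0,78,0,0,0,0,0,0,78]}}

```text
t: 27.1
eef_pos: [0.4745, 0.0473, 0.1328]
tcp_rot: [0.432, 2.571, -0.143]
force: [0.8, 0.1, 0.1]
gripper_width: 0.883
grip_force: 0.0
```

```bash
python3 d.py st 25 75 1
```

```text
27.1 [0.4745 0.0473 0.1328] [ -4.   9. 121. -25.  21. -54.] [0.8 0.1 0.1] 77.81344572918235 0.0
turn [-1.2  6.  -0.3] shift after turn [ 2.5  4.7 -1.1] target [473.4  52.6 132.8]
```

>>> {"method": "step_arm", "body": {"plan": [-0.6,3,-0.15,0,0,0,78,-0.6,3,-0.15,0,0,0,78,0,0,0,2.5,4.7,0,78,0,0,0,0,0,8,78,0,0,0,0,0,8,78,0,0,0,0,0,8,78,0,0,0,0,0,0,78]}}

```text
t: 27.8
eef_pos: [0.4832, 0.049, 0.1082]
tcp_rot: [0.437, 2.676, -0.098]
force: [-0.1, -0.0, 1.5]
gripper_width: 0.884
grip_force: 0.0
```

```bash
python3 d.py st 25 50 1
```

```text
27.8 [0.4832 0.049  0.1082] [ -5.  14. 118. -14.  24. -65.] [-0.1 -0.   1.5] 77.84333222091308 0.0
turn [-0.1 -0.1 -0. ] shift after turn [-0.9  0.3 -1.7] target [483.4  49.3 110.1]
```

Good. Forward the remaining ~48 mm and grip.

>>> {"method": "step_arm", "body": {"plan": [0,0,0,-0.9,0.3,8,78,0,0,0,0,0,8,78,0,0,0,0,0,8,78,0,0,0,0,0,8,78,0,0,0,0,0,8,78,0,0,0,0,0,8,78,0,0,0,0,0,0,78]}}

```text
t: 28.5
eef_pos: [0.5036, 0.0425, 0.0654]
tcp_rot: [0.437, 2.675, -0.098]
force: [-0.0, -0.1, -0.2]
gripper_width: 0.883
grip_force: 0.0
```

```bash
python3 d.py st 25 0 1; python3 chk4.py | grep -v scene
```

```text
28.5 [0.5036 0.0425 0.0654] [ -6.  21. 117. -17.  19. -62.] [-0.  -0.1 -0.2] 77.76184877473581 0.0
turn [-0.1 -0.1 -0. ] shift after turn [0.4 0.1 0.5] target [503.4  42.6  64.8]
Y [-27.1  28.6] top z 115.9
side 62 0 
side 68 0 
side 74 0 
side 80 0 
side 86 0 
side 92 0 
side 98 7 [-9.2 -8.6 -7.6]
side 104 12 [-9.  -8.5 -8.2]
side 110 39 [-9.6 -7.4  0.3]
side 116 23 [-7.8 -3.1  0.9]
side 122 0 
Y [-22.8  12.7] top z 115.1
28.6
```

>>> {"method": "step_arm", "body": {"plan": [0,0,0,0,0,0,50,0,0,0,0,0,0,50,0,0,0,0,0,0,50,0,0,0,0,0,0,50,0,0,0,0,0,0,50,0,0,0,0,0,0,50,0,0,0,-4.2,0,-9,50,0,0,0,-4.2,0,-9,50,0,0,0,-4.2,0,-9,50,0,0,0,-8.4,0,-18,50,0,0,0,-8.4,0,-18,50,0,0,0,-8.4,0,-18,50,0,0,0,-8.4,0,-18,50,0,0,0,0,0,0,50], "newtons": 17}}

```text
t: 30.0
eef_pos: [0.5048, 0.0427, 0.1788]
tcp_rot: [0.436, 2.668, -0.097]
force: [1.0, -0.7, -1.7]
gripper_width: 0.635
grip_force: 17.0
```

```bash
cat > chk5.py <<'E'
# held tile in tool frame from wrist camera: edges and tilt
from go import *
s=arm.state(); print(s['t'],np.round(s['eef_pos'],4),np.degrees(s['q']).round(0),s['gripper_width']*88.1)
T=np.array(camera_params('wrist')['T_tool_cam']); p=camera_params('wrist'); f=192/np.tan(np.radians(p['fov_y'])/2)
im,d=read_camera('wrist'); v,u=np.mgrid[:384,:512]
Q=(np.stack([(u-p['cx'])/f*d,(v-p['cy'])/f*d,d],-1).reshape(-1,3)@T[:3,:3].T+T[:3,3])*1000+[0,0,19]
m=(d.ravel()>0)&(abs(Q[:,1])<25)&(abs(Q[:,0])<40)&(Q[:,2]>-40)&(Q[:,2]<70)
A=Q[m]; A=A[np.hypot(A[:,1],A[:,2]-9)>0]
best=None; rng=np.random.default_rng(0)
for _ in range(400):
    a=A[rng.choice(len(A),3,False)]; n=np.cross(a[1]-a[0],a[2]-a[0]); n/=np.linalg.norm(n)+1e-9
    if abs(n[1])>.1: continue
    k=abs((A-a[0])@n)<.8
    if best is None or k.sum()>best.sum(): best=k
B=A[best]; c=B.mean(0); w,V=np.linalg.eigh((B-c).T@(B-c)); n=V[:,0]; n*=np.sign(n[0])
e=np.cross(n,[0,1,0]); e*=np.sign(e[2]); t=(A-c)@e; k=abs((A-c)@n)<1.2
lo,hi=np.percentile(t[k],[.3,99.7]); 
print('plane n',n.round(3),'angle of tile down-dir from tool z (deg)',np.degrees(np.arctan2(e[0],e[2])).round(1),'len',round(hi-lo,1),'ends',(c+lo*e).round(1),(c+hi*e).round(1), 'mid slab centre rel grasp pt',(c+(hi-42)*e-6*n).round(1), len(B))
cv2.imwrite('pics/w7.png',im[...,::-1])
E
python3 chk5.py
```

```text
30.0 [0.5048 0.0427 0.1788] [ -6.   9. 111.  -9.  36. -71.] 55.90796055941643
plane n [ 0.905 -0.01  -0.424] angle of tile down-dir from tool z (deg) 25.1 len 83.3 ends [ -6.7   0.1 -29.5] [28.7  0.1 45.9] mid slab centre rel grasp pt [ 5.4  0.1 10.5] 7528
```

View pics/w7.png

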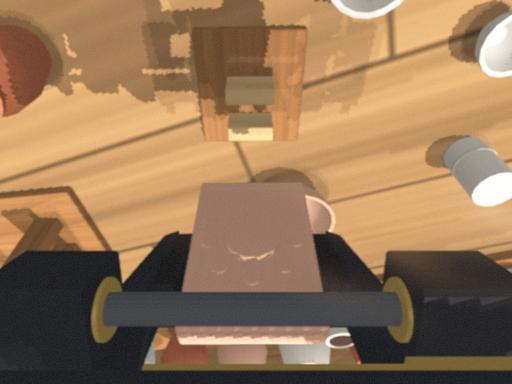

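The face now points at the camera: petals at (250,250), and the tile is held at 25° to the tool. Its lower edge goes to the lip, so the tool makes a half turn about z on the way.

>>> {"method": "step_arm", "body": {"plan": [0,0,8.5,0,0,0,50,0,0,8.5,0,0,0,50,0,0,8.5,0,0,0,50,0,0,8.5,0,0,0,50,0,0,8.5,0,0,0,50,0,0,8.5,0,0,0,50,0,0,8.5,0,0,0,50,0,0,8.5,0,0,0,50,0,0,8.5,0,0,0,50,0,0,8.5,0,0,0,50,0,0,8.5,0,0,0,50,0,0,8.5,0,0,0,50,0,0,8.5,0,0,0,50,0,0,8.5,0,0,0,50,0,0,8.5,0,0,0,50,0,0,8.5,0,0,0,50,0,0,8.5,0,0,0,50,0,0,8.5,0,0,0,50,0,0,8.5,0,0,0,50,0,0,8.5,0,0,0,50]}}

```text
t: 32.05
eef_pos: [0.5031, 0.0427, 0.1744]
tcp_rot: [2.959, -0.23, 0.635]
force: [-0.5, -0.3, -0.7]
gripper_width: 0.633
grip_force: 17.0
```

```bash
cat > dl.py <<'E'
import sys
from go import *
s=arm.state(); p0=np.array(s['eef_pos'])*1000; R0=Ro.from_rotvec(s['tcp_rot'])
off=np.array([5.4,.1,-8.5]); c=np.array(TILES['L'][0]); yw=TILES['L'][1]
R=R_of(yw,35,0); ex=Ro.from_euler('z',yw,degrees=True).apply([1,0,0])
zb=ex*.5+[0,0,.866]; xb=ex*.866-[0,0,.5]
p=c+zb*float(sys.argv[1])+xb*float(sys.argv[2])-R.apply(off)
print(s['t'],p0.round(1),np.degrees(s['q']).round(0),np.round(s['force'],1),'turn',np.degrees((R0.inv()*R).as_rotvec()).round(1),'shift after',R.inv().apply(p-p0).round(1),'target',p.round(1))
print('unit in tool: +xb',R.inv().apply(xb).round(3),'-zb',R.inv().apply(-zb).round(3),'up',R.inv().apply([0,0,1]).round(3))
E
python3 dl.py 60 -20
```

```text
32.05 [503.1  42.7 174.4] [ -6.   9. 111.  -9.  36. 100.] [-0.5 -0.3 -0.7] turn [ 2.9 10.4  3.3] shift after [109.4 261.1 122.4] target [ 609.1 -244.5  136.9]
unit in tool: +xb [ 0.423 -0.     0.906] -zb [-0.906 -0.     0.423] up [ 0.574  0.    -0.819]
```

>>> {"method": "step_arm", "body": {"plan": [1.45,5.2,1.65,0,0,0,50,1.45,5.2,1.65,0,0,0,50,0,0,0,13.7,32.6,15.3,50,0,0,0,13.7,32.6,15.3,50,0,0,0,13.7,32.6,15.3,50,0,0,0,13.7,32.6,15.3,50,0,0,0,13.7,32.6,15.3,50,0,0,0,13.7,32.6,15.3,50,0,0,0,13.7,32.6,15.3,50,0,0,0,13.7,32.6,15.3,50,0,0,0,0,0,0,50,0,0,0,0,0,0,50]}}

```text
t: 33.25
eef_pos: [0.6107, -0.2432, 0.1374]
tcp_rot: [2.929, -0.28, 0.923]
force: [0.8, -0.3, -1.0]
gripper_width: 0.633
grip_force: 17.0
```

```bash
python3 dl.py 15 -6; python3 chk5.py
```

```text
33.25 [ 610.7 -243.2  137.4] [-38.  27.  97.  33.  28.  38.] [ 0.8 -0.3 -1. ] turn [-0.1  0.   0.2] shift after [-36.3   1.5  31.4] target [ 598.9 -242.4   90.9]
unit in tool: +xb [ 0.423 -0.     0.906] -zb [-0.906 -0.     0.423] up [ 0.574  0.    -0.819]
33.25 [ 0.6107 -0.2432  0.1374] [-38.  27.  97.  33.  28.  38.] 55.7631713092148
plane n [ 0.906 -0.011 -0.424] angle of tile down-dir from tool z (deg) 25.1 len 83.3 ends [ -8.1   0.2 -29.7] [27.2  0.2 45.8] mid slab centre rel grasp pt [ 4.   0.2 10.3] 7574
```

>>> {"method": "step_arm", "body": {"plan": [0,0,0,-7.3,0.3,6.3,50,0,0,0,-7.3,0.3,6.3,50,0,0,0,-7.3,0.3,6.3,50,0,0,0,-7.2,0.3,6.3,50,0,0,0,-7.2,0.3,6.2,50,0,0,0,-2.7,0,1.3,50,0,0,0,-2.7,0,1.3,50,0,0,0,-1.8,0,0.8,50,0,0,0,0,0,0,50,0,0,0,0,0,0,50]}}

```text
t: 34.3
eef_pos: [0.596, -0.2419, 0.0861]
tcp_rot: [2.927, -0.278, 0.927]
force: [0.3, 0.8, -0.4]
gripper_width: 0.633
grip_force: 17.0
```

```bash
python3 dl.py 0 0
```

```text
34.3 [ 596.  -241.9   86.1] [-39.  30. 102.  44.  22.  25.] [ 0.3  0.8 -0.4] turn [-0.1 -0.2  0.3] shift after [-5.8 -0.   9.5] target [ 596.7 -242.    74.9]
unit in tool: +xb [ 0.423 -0.     0.906] -zb [-0.906 -0.     0.423] up [ 0.574  0.    -0.819]
```

```bash
python3 chk.py L w8
```

```text
-35 0 ; -25 283 14.3; 25 126 14.1; 30 222 15.1; 34 37 14.3; 37 1 12.7; 39 0 ; 41 0 ; 43 0 ; 45 0 ; 47 12 4.1; 49 89 3.7; 51 50 3.5; 
tile rect [-12.6   0.4] [31.7 71.4] 0.2
```

View pics/w8.png

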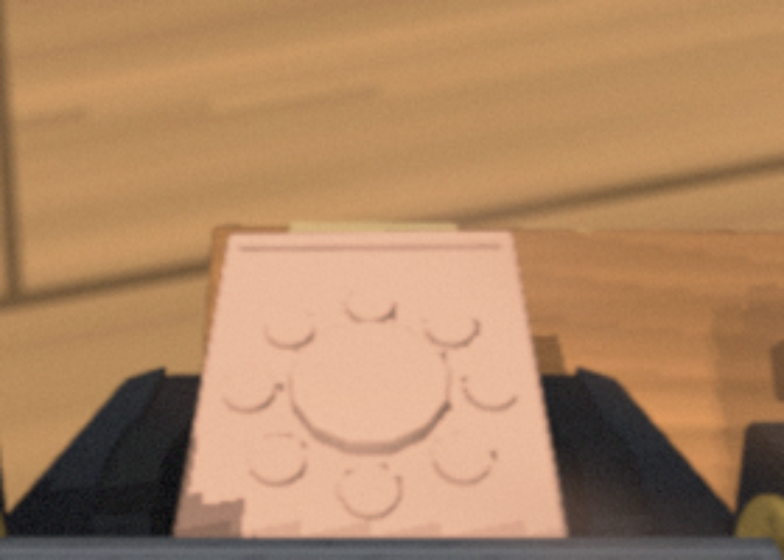

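>>> {"method": "step_arm", "body": {"plan": [-0.1,-0.2,0.3,1.3,0,2.7,50,0,0,0,-1.8,0,0.85,50,0,0,0,-1.8,0,0.85,50,0,0,0,-1.8,0,0.85,50,0,0,0,-0.9,0,0.42,50,0,0,0,0,0,0,50,0,0,0,0,0,0,50]}}

```text
t: 35.05
eef_pos: [0.5951, -0.2418, 0.0783]
tcp_rot: [2.928, -0.287, 0.922]
force: [0.4, 0.2, -0.8]
gripper_width: 0.632
grip_force: 17.0
```

>>> {"method": "step_arm", "body": {"plan": [0,0,0,-0.45,0,0.2,50,0,0,0,-0.45,0,0.2,50,0,0,0,0,0,0,50]}}

```text
t: 35.35
eef_pos: [0.5947, -0.2417, 0.0776]
tcp_rot: [2.928, -0.287, 0.922]
force: [1.0, 0.9, -0.6]
gripper_width: 0.633
grip_force: 17.0
```

>>> {"method": "step_arm", "body": {"plan": [0,0,0,-0.45,0,0.2,50,0,0,0,-0.45,0,0.2,50,0,0,0,0,0,0,50]}}

```text
t: 35.65
eef_pos: [0.5947, -0.2417, 0.0775]
tcp_rot: [2.927, -0.287, 0.924]
force: [1.3, 1.4, 5.3]
gripper_width: 0.632
grip_force: 17.0
```

```bash
python3 dl.py 0 0;  python3 chk.py L w9
```

```text
35.65 [ 594.7 -241.7   77.5] [-39.  31. 102.  46.  22.  23.] [1.3 1.4 5.3] turn [ 0.  -0.1  0. ] shift after [ 0.1 -0.1  3.2] target [ 596.7 -242.    74.9]
unit in tool: +xb [ 0.423 -0.     0.906] -zb [-0.906 -0.     0.423] up [ 0.574  0.    -0.819]
-35 0 ; -25 310 6.2; 25 138 5.9; 30 117 6.0; 34 143 7.1; 37 35 6.1; 39 19 5.5; 41 2 4.4; 43 161 3.2; 45 109 3.7; 47 109 3.7; 49 101 3.7; 51 54 3.6; 
tile rect [-0.   0.4] [92.  84.2] 0.0
```

>>> {"method": "step_arm", "body": {"plan": [0,0,0,0.4,0,0.35,50,0,0,0,0.25,0,0.54,50,0,0,0,0.25,0,0.54,50,0,0,0,0,0,0,50]}}

```text
t: 36.1
eef_pos: [0.5961, -0.2423, 0.0766]
tcp_rot: [2.926, -0.287, 0.924]
force: [2.5, 0.2, 5.4]
gripper_width: 0.634
grip_force: 17.0
```

>>> {"method": "step_arm", "body": {"plan": [0,0,0,0.25,0,0.54,50,0,0,0,0.25,0,0.54,50,0,0,0,0,0,0,50]}}

```text
t: 36.4
eef_pos: [0.5971, -0.2426, 0.076]
tcp_rot: [2.926, -0.287, 0.924]
force: [0.8, -0.1, 4.7]
gripper_width: 0.632
grip_force: 17.0
```

```bash
python3 dl.py 0 0;  python3 chk.py L w10
```

```text
36.4 [ 597.1 -242.6   76. ] [-38.  31. 102.  46.  21.  23.] [ 0.8 -0.1  4.7] turn [ 0.1 -0.   0. ] shift after [-1.1 -0.5  0.6] target [ 596.7 -242.    74.9]
unit in tool: +xb [ 0.423 -0.     0.906] -zb [-0.906 -0.     0.423] up [ 0.574  0.    -0.819]
-35 0 ; -25 332 6.1; 25 120 6.1; 30 141 6.0; 34 153 6.0; 37 134 7.1; 39 48 7.0; 41 47 5.8; 43 13 4.2; 45 106 3.7; 47 106 3.8; 49 110 3.7; 51 59 3.5; 
tile rect [ 0. -0.] [91.9 84.1] 0.1
```

>>> {"method": "step_arm", "body": {"plan": [0,0,0,0.25,0,0.54,50,0,0,0,0,0,0,50]}}

```text
t: 36.65
eef_pos: [0.5976, -0.2426, 0.0758]
tcp_rot: [2.926, -0.287, 0.924]
force: [1.4, 0.1, 5.8]
gripper_width: 0.632
grip_force: 17.0
```

>>> {"method": "step_arm", "body": {"plan": [0,0,0,0.25,0,0.54,50,0,0,0,0,0,0,50]}}

```text
t: 36.85
eef_pos: [0.598, -0.2427, 0.0755]
tcp_rot: [2.926, -0.287, 0.924]
force: [-0.8, 0.5, 7.4]
gripper_width: 0.636
grip_force: 17.0
```

>>> {"method": "step_arm", "body": {"plan": [0,0,0,0.25,0,0.54,50,0,0,0,0.25,0,0.54,50,0,0,0,0,0,0,50]}}

```text
t: 37.15
eef_pos: [0.5984, -0.2427, 0.0751]
tcp_rot: [2.927, -0.286, 0.923]
force: [-13.7, 2.1, 15.6]
gripper_width: 0.633
grip_force: 17.0
```

```bash
python3 chk.py L w11
```

```text
-35 0 ; -25 131 6.0; 25 131 6.0; 30 139 5.9; 34 130 5.9; 37 218 6.8; 39 96 7.1; 41 32 6.4; 43 43 5.5; 45 43 4.0; 47 116 3.7; 49 104 3.8; 51 74 3.5; 
tile rect [0.  0.3] [84.5 91.9] 90.0
```

The x force has jumped to −14 N, so the tile is against the lip. Releasing.

>>> {"method": "step_arm", "body": {"plan": [0,0,0,0,0,-0.5,50,0,0,0,0,0,0,57,0,0,0,0,0,0,60,0,0,0,0,0,0,66,0,0,0,0,0,0,73,0,0,0,0,0,0,73,0,0,0,0,0,-8,73,0,0,0,0,0,-20,73,0,0,0,0,0,-30,73,0,0,0,0,0,-40,73,0,0,0,0,0,-40,73,0,0,0,0,0,0,73]}}

```text
t: 38.4
eef_pos: [0.5202, -0.2275, 0.1923]
tcp_rot: [2.921, -0.285, 0.928]
force: [0.1, -0.1, 0.6]
gripper_width: 0.826
grip_force: 0.0
```

```bash
python3 chk.py L w12
python3 - <<'E'
from go import *
im,d=read_camera('wrist'); im2,d2=read_camera('side')
a=cv2.resize(im[...,::-1],(400,300)); b=cv2.resize(im2[...,::-1],(400,300)); cv2.imwrite('pics/fin.png',cv2.resize(np.hstack([a,b]),(800,300)))
c0=cam('wrist'); P=cloud('wrist',d,c0).reshape(-1,3)*1000
yaw=np.radians(-11.2); ex=np.array([np.cos(yaw),np.sin(yaw)]); ey=np.array([-ex[1],ex[0]])
for nm in 'LR':
    D=P-np.array(TILES[nm][0]); x=D[:,:2]@ex; y=D[:,:2]@ey; z=D[:,2]; X=x*.866-z*.5; Z=x*.5+z*.866
    for lo,hi in ((-40,-20),(-20,0),(0,20),(20,40)):
        m=(abs(Z-6)<3.5)&(X>lo)&(X<hi)&(abs(y)<34); 
        if m.sum(): print(nm,lo,'y',np.percentile(y[m],[1,99]).round(1),'Z',np.median(Z[m]).round(1))
    m=(abs(Z-6)<3)&(abs(y)<25)&(abs(X)<60); print('X',np.percentile(X[m],[.5]).round(1))
for n,c in dict(vase_c=1,bowl_c=1,cup_c=1,jar_c=1,billet_c=1,bottle_c=1,pinch_c=1).items():
    r=finder.spot_point('side',n); print(n,[np.round(k['centre']) for k in r[:1]])
E
```

```text
-35 66 6.6; -25 119 -112.1; 25 37 5.8; 30 39 5.7; 34 41 5.6; 37 54 6.5; 39 20 6.6; 41 17 5.7; 43 10 5.2; 45 3 4.0; 47 32 3.6; 49 41 3.7; 51 11 3.5; 
tile rect [1.8 0.2] [56.  88.2] 89.9
L -40 y [-25.7  28.1] Z 3.2
L -20 y [-25.2  27.9] Z 3.5
L 0 y [-25.6  28. ] Z 4.2
L 20 y [-25.3  27.9] Z 2.9
X [-39.7]
R -40 y [-24.2  28.4] Z 3.0
R -20 y [-23.5  27.9] Z 3.9
R 0 y [-21.8  27.5] Z 5.0
R 20 y [-22.8  27.6] Z 3.0
X [-39.3]
vase_c [array([172., 186.])]
bowl_c [array([215., 206.])]
cup_c [array([283., 250.])]
jar_c [array([316., 177.])]
billet_c [array([208., 167.])]
bottle_c [array([351., 146.])]
pinch_c [array([230., 276.])]
```

View pics/fin.png

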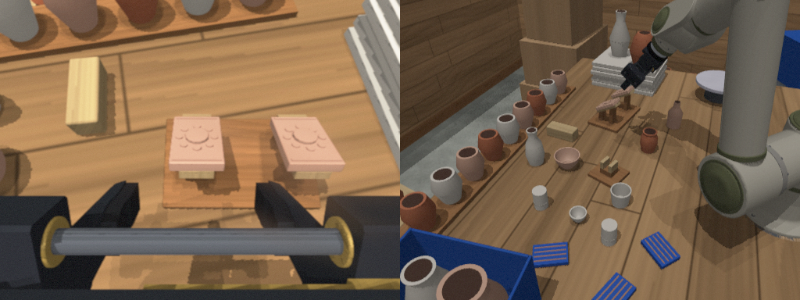

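Both tiles lie face up and square on their ribs against the lip (wrist view, about (197,140) and (307,140)). The pots and billet are where they started, and the hand is clear. Handing in.

```bash
python3 -c "from rig import arm; print(arm.job_done())"
```

```text
the job is handed in; nothing more can be done
None
```

Both tiles are on the rack, one in each place: decorated face up, flat and square on the ribs with a short edge at the lip. The job was handed in at about 39 s on the robot clock, with the pots and billet standing where they were and the gripper clear; no verdict came back.

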